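# Slip the graticule slide under the stage clip of the inspection lamp

### The arm

A 6-joint arm with a two-finger parallel gripper is mounted at the origin on the work surface. World frame = base frame: x ahead of the robot, y to its left, z up, the work surface at z = 0. Lengths are in m, angles in rad, forces in N, time in s.
With the tool pointing down it reaches from about 0.3 to 0.875 m from the base axis. Payload 6.4 kg.
Tool frame: the origin (TCP) lies midway between the tips of the shut fingers; the grasp point (between the pads) lies 19 mm behind it; x points along the fingers, y is the direction in which the jaws open and shut, and the axes are right-handed (so a half turn about x gives the same grasp; the last joint's range is limited). The gripper opens to 88 mm and grips with 3 to 60 N. Pads are 18 mm wide; open, the fingers measure 123 mm over their backs; the gripper's body (75 mm by 187 mm) begins 45 mm behind the grasp point.
Start: joints at [1.048, 0.181, 1.607, -0, 1.354, -0.206], TCP at [0.179, 0.546, 0.239] pointing down, gripper open.
Joint ranges: [-2.99, 2.99], [-0.89, 2.07], [0.3, 2.58], [-1.14, 4.28], [0, 2.63], [-3.12, 3.12]. Speed limits (rad/s): [2.57, 2.57, 3.01, 3.14, 3.14, 3.14].

### API

Orientations are given as a 3x3 rotation matrix whose columns are the frame's x, y, z axes.
In Python, from workcell import ctrl gives the robot as it stands.
- The arm moves only by the shell command python3 -m inch 'ROWS' [OPENING] [FORCE]. ROWS is JSON, one flat list of numbers, 4 for each row, row after row: the shift along the tool's x, y, z in cm, then the turn about the tool's x in rad. In form: [tx, ty, tz, turn, tx, ty, tz, turn, ...]. A call has exactly 10 rows; each row shifts and turns the commanded pose from where the row before left it, along the tool's axes as they then stand; what a row does not reach is not made up. A row lasts 1/8 s, in which the tool goes at most 62.5 mm and 10.7 degrees, less where a joint would pass 70% of its speed; a pose out of reach is approached as far as the arm can. A call with a gripper value outside its range is refused whole. OPENING is the gripper's target within -1 to 1 (shut at 1, half-way at 0, fully open at -1), set as the call begins (- or left out, the last holds). The fingers move at their own pace and stop on an object; FORCE is the grip in N (left out, the last holds). Time passes only in rows, so rows that do not move let the fingers close, or fill a call up. It gives the time, the measured TCP pose, the force and the opening at its end, in the units of the state.
- ctrl.observe(): the state, without advancing time (a new reading comes with each control period).
- ctrl.camera(name): name is "scene" or "top"; returns a dict with "image" (420x560x3 uint8, blue, green, red), "depth" (420x560 float32, m along the optical axis (not along the pixel's ray), 0 where there is no reading), "mtx" (3x3 intrinsics, pixels), "dist" ([k1, k2, p1, p2, k3] as OpenCV has them; the pictures are not rectified), "origin" and "attitude" of the camera in the world. Camera axes: x right, y down, z forward; pixel columns grow to the right and rows downward; lengths in m; the calibration is good to about 2 mm. A picture is of the moment at which its call begins.
- ctrl.close_job(): hands the job in, once; it reports no verdict.
The state is a dict: "clock": time; "qpos": joint angles; "joint_velocities": joint speeds; "effort": joint torques, N m; "ee_pos": TCP position; "tool_rot": TCP orientation; "force": force on the tool from outside, world axes, zero at the start; "moment": the same for the moment, N m; "width": opening from 0.0 (shut) to 1.0 (fully open).
Only numpy, scipy, OpenCV 4.12 (cv2) and the standard library are available. Lean on these libraries where they do the work, as an engineer would, in place of code of your own. Each camera call takes 0.05 s, during which the arm holds its last target. There are 200 camera calls.

### The job

Mount the brass graticule slide on the inspection lamp base: hold the clip's red paddle down with one fingertip so that its steel foot stands up, and meanwhile push the slide by its rear lip with the other fingertip, in under the foot until it is fully home and square against the far stop (it may first be pushed closer by itself). Then let the clip down onto the slide and move clear. Only push the slide, never lift or tip it, do not let the clip down on it before it is home, and leave the other things on the lamp base and cart where they are.

Things in the scene. Friction and masses are not known exactly. Their poses are not given: they have to be found in the camera images.
- lamp_base: grey enamel inspection lamp base, 210 (x) x 190 (y) x 45 mm high, fixed, black rocker switch on its +y side. Origin: centre of the underside, z up. Flat black stage surface at z = 45. The slide is pushed along its +x. Offsets given elsewhere 'in the base' are in this frame, in mm. A lit window 33 across lies at (12, 0); the spring clip stands on the -y side.
- far_stop (a point): middle of the foot of the near (-x) face of the far stop, an aluminium bar across the stage, 5 mm high, 6 thick; in the base the face is at x = 30, y from -18 to 38, and this point at (30, 10, 45).
- side_fence (a point): middle of the foot of the inner (-y) face of the aluminium side fence, 5 mm high, 6 thick, running along x; in the base the face is at y = 32, x from -96 to 30, and this point at (-33, 32, 45).
- stage_clip (a joint): angle of the spring clip, rad: 0 = shut by its own spring (foot 1 mm over the stage), grows as the paddle is pressed, 0.45 = fully down. At 0.23 the foot just clears the slide's plate; from 0.32 (foot 8 mm up) to 0.45 (11 mm up) it is well open. The paddle takes about 3 N to start, 6 N fully down. Let down on the slide it reads about 0.22.
- paddle_mid (a point): middle of the top of the clip's red paddle (moves with it): 85 mm along x, in the base x from -70 to 15, 24 mm wide. Shut, it slopes up towards -y, this point at y = -68, z = 59 in the base. Pressed to about 0.42 it lies level, 4 mm above the stage, so a fingertip on it stands lower than the top of the slide's lip. A fingertip can slide along it in x while holding it down.
- foot_end (a point): centre of the near (-x) end of the clip's steel foot, a round bar 8 mm thick running 24 mm in +x from here (moves with the clip); shut, in the base: (0, -22, 50), and its end blocks the slide. The clip's hinge runs along x at y = -44, z = 57 in the base, between two ears 18 mm high at x = -58 and 28 (y from -50 to -38).
- slide: loose brass graticule slide: plate 36 (x) x 60 (y) x 6 mm thick, 60 g, round glass with a cross in the middle; along its rear (-x) edge an upturned lip 50 mm wide, 3 thick, top 14 above the underside, rear face at x = -18. Origin: centre of the underside. Starts on the stage on the -x side of the foot. Home: origin at x = 12 in the base, y -6 to 2, its -y edge under the foot.
- prism_cube: clear glass prism cube, 25 mm, standing on the lamp base beyond its side fence; leave alone. Origin under its centre
- eyepiece: aluminium eyepiece, 32 mm across, 22 mm high, standing on the lamp base beyond its side fence; leave alone. Origin under its centre
- binoculars: navy field binoculars lying on the cart, about 170 x 130 x 55 mm; leave alone. Origin under the centre
- lens_tray: orange lens tray, 150 x 100 x 22 mm, on the cart; leave alone. Origin under the centre
- spindle: brass focusing spindle standing on its wheel, 28 mm across, 62 mm high; leave alone. Origin under the centre
- screwdriver: blue-handled screwdriver lying on the cart, 150 mm long; leave alone. Origin under the middle
- screw_jar: amber screw jar with steel cap, 48 mm across, 55 mm high; leave alone. Origin under the centre
There are look-alikes about, which are no part of the job. Leave any black look-alike of the slide alone.

How it is judged:
By the outcome, as a careful person would: the job done as asked, in the order asked, and still so for the second after the job is handed in, with the robot touching nothing.
It also fails if it takes over 51 s, if anything falls off the work surface, if the arm or the gripper's body presses on something with over 40 N, if the wrist force passes 120 N, or if a joint passes its speed limit or range.

## Working session

There is one attempt and no reset: what is moved stays moved. The work goes in short steps, Python scripts to look and compute and a shell command to move; the robot and the scene stay as the last step left them, time stands still between calls to the robot, and variables do not carry over. Pictures are saved under pics/ and viewed, about 8 in all and at most 12, crops included, and the job is handed in when it is done.

```bash
mkdir -p pics; ls; cat > h.py <<'E'
import numpy as np, cv2
from workcell import ctrl
def shot(n):
    c=ctrl.camera(n); return c
def px2w(c,u,v,z=None):
    p=cv2.undistortPoints(np.array([[[u,v]]],float),np.array(c['mtx']),np.array(c['dist']))[0,0]
    R=np.array(c['attitude']);o=np.array(c['origin']); d=R@np.array([p[0],p[1],1.])
    if z is None: s=np.median(c['depth'][int(v)-1:int(v)+2,int(u)-1:int(u)+2])
    else: s=(z-o[2])/d[2]
    return o+s*d
def w2px(c,P):
    R=np.array(c['attitude']);o=np.array(c['origin'])
    q=(np.atleast_2d(P)-o)@R
    return cv2.projectPoints(q,np.zeros(3),np.zeros(3),np.array(c['mtx']),np.array(c['dist']))[0][:,0]
E
python3 - <<'E'
from h import *
import pickle
for n in('scene','top'):
    c=shot(n); pickle.dump(c,open(n+'0.pkl','wb')); cv2.imwrite(f'pics/{n}0.png',c['image']); print(n,c['origin'],c['attitude'],c['mtx'])
s=ctrl.observe();print(s['clock'],s['tool_rot'],s['force'])
E
```

```text
pics
scene [ 1.14606732 -0.6405141   0.87764463] [[ 0.71368747  0.47365894 -0.51604012]
 [ 0.70045743 -0.47933878  0.52876623]
 [ 0.00309682 -0.73883797 -0.673876  ]] [[508.61983448   0.         285.95030183]
 [  0.         508.61983448 209.57629973]
 [  0.           0.           1.        ]]
top [ 0.30837638 -0.01072986  1.47643765] [[ 0.01511489 -0.98700398  0.15998337]
 [-0.99986434 -0.01596717 -0.00404306]
 [ 0.00654499 -0.15990056 -0.98711143]] [[525.23118214   0.         285.55755813]
 [  0.         525.23118214 207.91308117]
 [  0.           0.           1.        ]]
0.1 [[-7.25407006e-04  3.11515100e-01  9.50240925e-01]
 [-1.34898276e-03  9.50240006e-01 -3.11515828e-01]
 [-9.99998827e-01 -1.50783439e-03 -2.69082259e-04]] [ 0.53971786 -0.28690687  0.65049889]
```

View pics/top0.png

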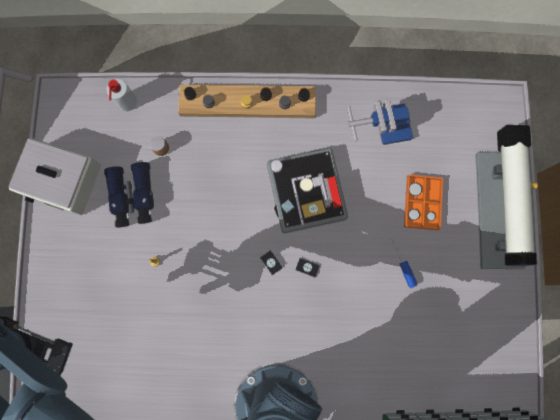

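View pics/scene0.png

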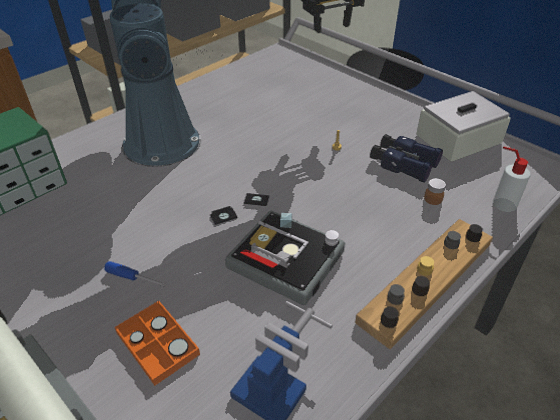

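The lamp base is at about (307,189) in the top view. Candidates for the slide are the brass one on the stage at (313,209) and black look-alikes on the cart at (271,262) and (307,267). I choose the brass one and will check it in a close crop.

```bash
python3 - <<'E'
from h import *
import pickle
t=pickle.load(open('top0.pkl','rb'));s=pickle.load(open('scene0.pkl','rb'))
a=cv2.resize(t['image'][140:240,257:357],(400,400),interpolation=cv2.INTER_CUBIC)
b=cv2.resize(s['image'][200:310,220:350],None,fx=3.06,fy=3.64,interpolation=cv2.INTER_CUBIC)[:400]
cv2.imwrite('pics/crop0.png',np.hstack([a,b]))
E
```

```text
(no output)
```

View pics/crop0.png

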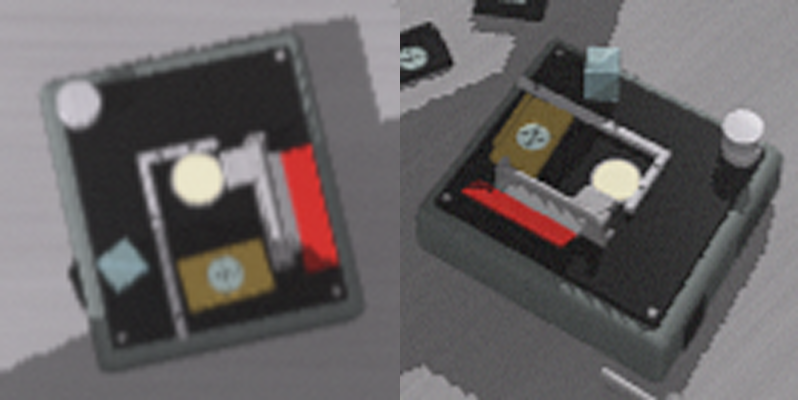

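The crop confirms the brass slide with a lip and glass cross at crop (226,275). The paddle is red at (315,210), the foot is near (240,165), and the fence and stop are an L at (150,155). Next I fit the base and slide poses.

```bash
cat >> h.py <<'E'
def cloud(c):
    H,W=c['depth'].shape; v,u=np.mgrid[:H,:W]
    p=cv2.undistortPoints(np.stack([u,v],-1).reshape(-1,1,2).astype(float),np.array(c['mtx']),np.array(c['dist']))[:,0]
    d=np.c_[p,np.ones(len(p))]*c['depth'].reshape(-1,1)
    return (d@np.array(c['attitude']).T+np.array(c['origin'])).reshape(H,W,3)
def brass(c,box):
    h=cv2.cvtColor(c['image'],cv2.COLOR_BGR2HSV); m=cv2.inRange(h,(12,90,50),(32,255,255))
    k=np.zeros_like(m);u0,v0,u1,v1=box;k[v0:v1,u0:u1]=m[v0:v1,u0:u1];return k
E
python3 - <<'E'
from h import *
import pickle
for n,box,sb in(('top',(255,130,360,245),(295,195,330,222)),('scene',(215,200,350,305),(245,222,280,252))):
    c=pickle.load(open(n+'0.pkl','rb'));P=cloud(c);u0,v0,u1,v1=box
    Q=P[v0:v1,u0:u1].reshape(-1,3);Q=Q[(Q[:,2]>.03)]
    S=Q[(Q[:,2]<.049)&(Q[:,2]>.041)]
    print(n,'z stage',np.median(S[:,2]),len(S))
    # keep biggest
    r=cv2.minAreaRect((S[:,:2]*1000).astype(np.float32));print('rect',r, np.round(cv2.boxPoints(r)))
    m=brass(c,sb);v,u=np.nonzero(m);W=np.array([px2w(c,a,b,.052) for a,b in zip(u,v)])
    print('brass',len(u),cv2.minAreaRect((W[:,:2]*1000).astype(np.float32)),np.median(P[m>0][:,2]),P[m>0][:,2].max())
    h=cv2.cvtColor(c['image'],cv2.COLOR_BGR2HSV)
    m=(cv2.inRange(h,(0,150,120),(6,255,255))|cv2.inRange(h,(174,150,120),(180,255,255)));k=np.zeros_like(m);k[v0:v1,u0:u1]=m[v0:v1,u0:u1]
    W=P[k>0];print('red',len(W),W.mean(0),cv2.minAreaRect((W[:,:2]*1000).astype(np.float32)))
t=pickle.load(open('top0.pkl','rb'))
f=lambda x,y,z:px2w(t,257+x/4-.4,140+y/4-.4,z)
print('win',f(198,179,.045),'corner',f(152,160,.05),'fence end',f(182,337,.05))
E
```

```text
top z stage 0.04541446555035633 2682
rect ((596.04541015625, -75.16717529296875), (206.65638732910156, 188.31288146972656), 12.872028350830078) [[ 474.   -6.]
 [ 516. -190.]
 [ 718. -144.]
 [ 676.   40.]]
brass 245 ((539.0278930664062, -91.96173095703125), (39.892189025878906, 61.51852035522461), 16.01607894897461) 0.05159193152695307 0.06307118385829491
red 215 [ 0.58710207 -0.14815091  0.06755589] ((460.4483642578125, -100.40415954589844), (57.683502197265625, 348.34197998046875), 68.87540435791016)
scene z stage 0.043881879651438194 3419
rect ((596.322265625, -80.66717529296875), (203.3476104736328, 178.9404754638672), 14.305286407470703) [[ 476.  -19.]
 [ 520. -192.]
 [ 717. -142.]
 [ 673.   31.]]
brass 293 ((539.7783813476562, -96.93418884277344), (43.89067077636719, 63.595611572265625), 16.44824981689453) 0.049349772965582184 0.05990487734723293
red 172 [ 0.58801604 -0.14980603  0.05841702] ((583.5501098632812, -150.14315795898438), (84.24745178222656, 22.180742263793945), 14.473722457885742)
win [ 0.60772379 -0.07275464  0.045     ] corner [ 0.61960915 -0.04047635  0.05      ] fence end [ 0.49607913 -0.06254655  0.05      ]
```

```bash
cat >> h.py <<'E'
from scipy.optimize import minimize
def base2w(b,p):
    p=np.atleast_2d(np.array(p,float))/1000;c,s=np.cos(b[2]),np.sin(b[2])
    return np.c_[b[0]+c*p[:,0]-s*p[:,1],b[1]+s*p[:,0]+c*p[:,1],p[:,2]]
BOX=lambda x0,x1,y0,y1,z0,z1:[(x,y,z) for x in(x0,x1) for y in(y0,y1) for z in(z0,z1)]
PAD=[(x,-68+s*11,59-s*4.9) for x in(-70,15) for s in(1,-1)]
BODY=BOX(-105,105,-95,95,45,45)
PLATE=BOX(-18,18,-30,30,45,51)+BOX(-18,-15,-25,25,51,59)
def mask(c,b,pts,k=4):
    q=w2px(c,base2w(b,pts)); m=np.zeros((420*k,560*k),np.uint8)
    hull=cv2.convexHull(((q+.5)*k).astype(np.float32)); cv2.fillConvexPoly(m,np.round(hull).astype(np.int32),1)
    return cv2.resize(m.astype(np.float32),(560,420),interpolation=cv2.INTER_AREA)
def fit(items,b0):
    """items: (cam,mask,pts)"""
    f=lambda e:sum(np.abs(mask(c,b0+np.array(e)*[.01,.01,.1],p)-m).sum()/m.sum() for c,m,p in items)
    r=minimize(f,[0,0,0],method='Nelder-Mead',options=dict(initial_simplex=[[0,0,0],[.4,0,0],[0,.4,0],[0,0,.5]],xatol=.005,fatol=1e-4))
    return b0+r.x*[.01,.01,.1],r.fun
def red(c,box):
    h=cv2.cvtColor(c['image'],cv2.COLOR_BGR2HSV);m=cv2.inRange(h,(0,150,90),(6,255,255))|cv2.inRange(h,(174,150,90),(180,255,255))
    k=np.zeros_like(m);u0,v0,u1,v1=box;k[v0:v1,u0:u1]=m[v0:v1,u0:u1];return k
def fill(m): 
    q=np.argwhere(m>0)[:,::-1].astype(np.int32);o=np.zeros(m.shape,np.uint8);cv2.fillConvexPoly(o,cv2.convexHull(q),1);return o.astype(np.float32)
E
python3 - <<'E'
from h import *
import pickle
t=pickle.load(open('top0.pkl','rb'));s=pickle.load(open('scene0.pkl','rb'))
b0=np.array([.596,-.0752,.23])
rt=(red(t,(255,130,360,245))>0).astype(np.float32);rs=(red(s,(215,200,350,305))>0).astype(np.float32)
P=cloud(t);k=np.zeros((420,560),np.float32);k[130:245,255:360]=((P[130:245,255:360,2]>.03));
print('red top',fit([(t,rt,PAD)],b0),'red scene',fit([(s,rs,PAD)],b0),'body top',fit([(t,fill(k),BODY)],b0))
bt,bs=fill(brass(t,(295,195,330,222))),fill(brass(s,(245,222,280,252)))
s0=np.array([.539,-.093,.25])
print('slide',fit([(t,bt,PLATE)],s0),fit([(s,bs,PLATE)],s0))
b,_=fit([(t,rt,PAD),(s,rs,PAD),(t,fill(k),BODY)],b0);sl,_=fit([(t,bt,PLATE),(s,bs,PLATE)],s0);print(b,sl)
d=sl[:2]-b[:2];c_,s_=np.cos(b[2]),np.sin(b[2]);print('slide in base',1000*(c_*d[0]+s_*d[1]),1000*(-s_*d[0]+c_*d[1]),sl[2]-b[2])
ims=[]
for c,(u,v,w,h) in((t,(257,140,100,100)),(s,(225,205,115,100))):
    im=cv2.resize(c['image'][v:v+h,u:u+w],None,fx=400/w,fy=400/w)
    for pts,bb,col in((PAD,b,(0,255,0)),(BODY,b,(0,255,255)),(PLATE[:8],sl,(255,0,255)),([(x,y,45) for x,y in((30,-18),(30,32),(-96,32))],b,(255,255,0)),([(12+16.5*np.cos(a),16.5*np.sin(a),45) for a in np.linspace(0,6.3,20)],b,(255,0,0)),([(0,-22,54),(24,-22,54)],b,(0,128,255))):
        q=((w2px(c,base2w(bb,pts))+.5-[u,v])*400/w)
        if len(pts) in(4,8): q=cv2.convexHull(q.astype(np.float32))[:,0]
        cv2.polylines(im,[np.int32(q)],len(pts)in(4,8),col,1)
    ims.append(im[:345])
cv2.imwrite('pics/fit0.png',np.hstack(ims))
E
```

```text
red top (array([ 0.59867593, -0.07567222,  0.22178241]), np.float64(0.14350858330726624)) red scene (array([ 0.59982618, -0.07776376,  0.2208989 ]), np.float64(0.1924867033958435)) body top (array([ 0.59767216, -0.07758802,  0.27264202]), np.float64(0.5051614046096802))
slide (array([ 0.54051427, -0.09176062,  0.28722893]), np.float64(0.10845588147640228)) (array([ 0.53812963, -0.09424074,  0.28819444]), np.float64(0.07851758599281311))
[ 0.59990364 -0.0772755   0.22488816] [ 0.53914358 -0.09287742  0.26222538]
slide in base -62.70924958350384 -1.6597153129279465 0.03733722451292437
```

View pics/fit0.png

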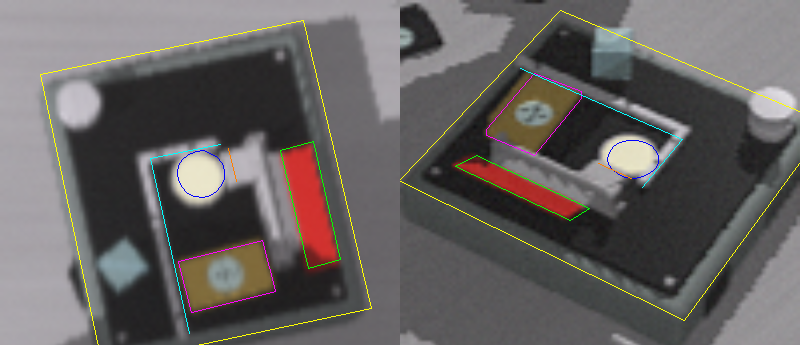

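The fit matches well, to about 3 mm. The base is at about (0.598, -0.0765), yaw 0.222 rad, and the slide is at about (-60, -3) in the base, turned about 0.05 rad. Plan: shut the fingers and pre-push the slide. Then spread them about 66 mm between centres, press the paddle with one and push with the other. First, travel.

```bash
python3 -m inch '[0,-3.6,3.6,0, 0,-3.6,3.6,0, 0,-3.6,3.6,0, 0,-3.6,3.6,0, 0,-3.6,3.6,0, 0,-3.6,3.6,0, 0,-3.6,3.6,0, 0,-3.6,3.6,0, 0,-3.6,3.6,0, 0,-3.6,3.6,0]' 1 20
python3 -m inch '[0,-3.7,3.7,0, 0,-3.7,3.7,0, 0,-3.7,3.7,0, 0,-3.7,3.7,0, 2,0,0,-0.135, 2,0,0,-0.135, 2,0,0,-0.135, 2,0,0,-0.135, 2,0,0,0, 0,0,0,0]'
cat >> h.py <<'E'
B=np.array([.598,-.0765,.222])
def where(b=B):
    s=ctrl.observe();p=np.array(s['ee_pos']);R=np.array(s['tool_rot']);d=p[:2]-b[:2];c,q=np.cos(b[2]),np.sin(b[2])
    print('t',round(s['clock'],2),'base mm',np.round([1000*(c*d[0]+q*d[1]),1000*(-q*d[0]+c*d[1]),1000*p[2]],1),'yaw z-axis rel',round(np.arctan2(R[1,2],R[0,2])-b[2],3),'tilt',np.round(R[:2,0],3),'F',np.round(s['force'],2),'w',s['width'])
    return p,R,s
E
python3 -c "from h import *;where()"
```

```text
clock: 1.35
ee_pos: [0.4093, 0.0906, 0.2386]
tool_rot: [[0.0, 0.312, 0.95], [0.0, 0.95, -0.312], [-1.0, 0.0, 0.0]]
force: [1.7, 0.2, 0.3]
width: 0.009
clock: 2.6
ee_pos: [0.5021, -0.094, 0.1369]
tool_rot: [[-0.004, -0.221, 0.975], [0.002, 0.975, 0.221], [-1.0, 0.003, -0.003]]
force: [0.3, 0.3, 1.0]
width: 0.005
t 2.6 base mm [-97.4   4.1 136.9] yaw z-axis rel 0.001 tilt [-0.004  0.002] F [0.26 0.34 1.02] w 0.00497948831356833
```

```bash
python3 -m inch '[1,-0.2,0,0, 1.2,-0.2,0,0, 1.2,-0.2,0,0, 1.2,-0.1,0,0, 1.2,0,0,0, 1.2,0,0,0, 0.8,0,0,0, 0.6,0,0,0, 0,0,0,0, 0,0,0,0]'
python3 - <<'E'
from h import *
where();c=shot('scene');cv2.imwrite('pics/s1.png',cv2.resize(c['image'][170:310,200:360],None,fx=4,fy=4,interpolation=cv2.INTER_CUBIC))
E
```

```text
clock: 3.85
ee_pos: [0.5054, -0.1015, 0.055]
tool_rot: [[0.001, -0.221, 0.975], [-0.0, 0.975, 0.221], [-1.0, -0.0, 0.001]]
force: [-0.6, 0.9, -0.1]
width: 0.006
t 3.85 base mm [-95.8  -4.   55. ] yaw z-axis rel 0.001 tilt [ 0.001 -0.   ] F [-0.56  0.89 -0.07] w 0.0057355787210638404
```

View pics/s1.png

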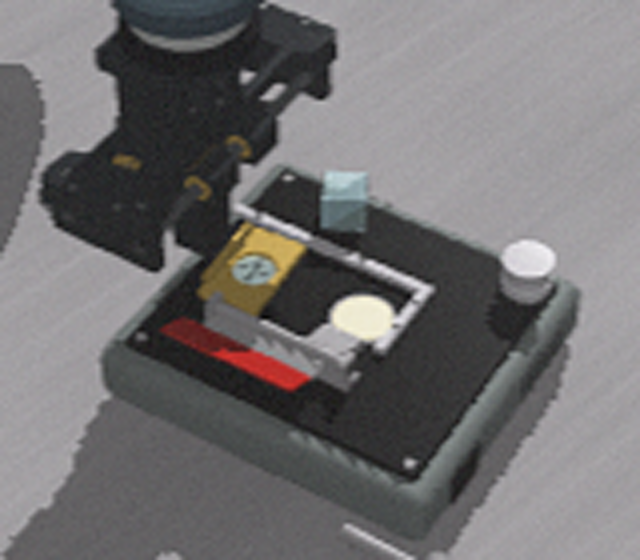

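The shut fingers, at about (200,215), are behind the lip of the slide at (250,265). I lower slightly and pre-push.

```bash
python3 -m inch '[0.3,0.1,0,0, 0,0,0.6,0, 0,0,0.6,0, 0,0,0.6,0, 0,0,0.6,0, 0,0,0.6,0, 0,0,0.6,0, 0,0,0.4,0, 0,0,0,0, 0,0,0,0]'
python3 - <<'E'
from h import *
import pickle
where();c=shot('scene');pickle.dump(c,open('s2.pkl','wb'));cv2.imwrite('pics/s2.png',cv2.resize(c['image'][190:310,210:350],None,fx=5,fy=5,interpolation=cv2.INTER_CUBIC))
E
```

```text
clock: 5.15
ee_pos: [0.5438, -0.0915, 0.0516]
tool_rot: [[-0.0, -0.221, 0.975], [0.0, 0.975, 0.221], [-1.0, 0.0, -0.0]]
force: [-0.0, 0.3, 0.3]
width: 0.004
t 5.15 base mm [-56.2  -2.7  51.6] yaw z-axis rel 0.001 tilt [-0.  0.] F [-0.03  0.28  0.28] w 0.003568637346781645
```

View pics/s2.png

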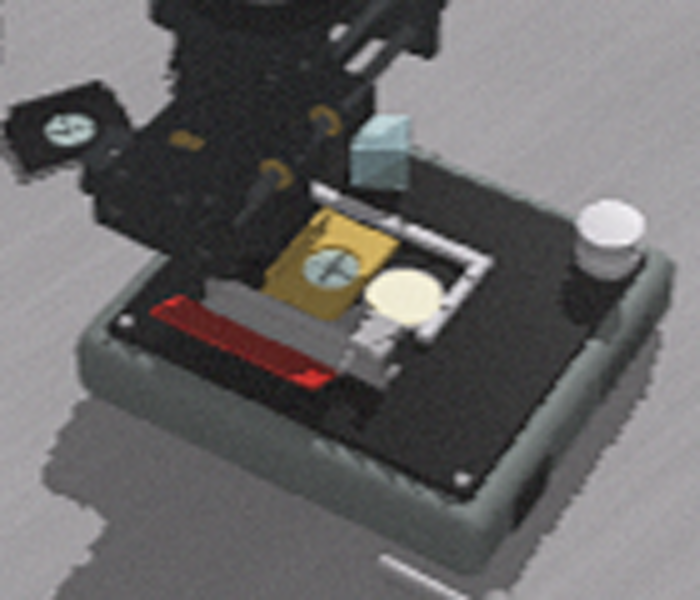

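The slide is now at (330,265), with its front edge just short of the foot at (375,335). I back off, lift, spread the fingers and shift sideways.

```bash
python3 -m inch '[0,0,-0.4,0, -1.5,0,0,0, -1.5,0,0,0, 0,-0.8,0,0, 0,-0.8,0,0, 0,-0.8,0,0, 0,-0.8,0,0, 0,0,0,0, 0,0,0,0, 0,0,0,0]' -0.1
python3 - <<'E'
from h import *
import pickle
where();c=shot('scene');pickle.dump(c,open('s3.pkl','wb'));t=shot('top');pickle.dump(t,open('t3.pkl','wb'))
a=cv2.resize(c['image'][190:310,220:340],(400,400),interpolation=cv2.INTER_CUBIC);b=cv2.resize(t['image'][140:240,257:357],(400,400),interpolation=cv2.INTER_CUBIC)
cv2.imwrite('pics/s3.png',np.hstack([a,b]))
E
```

```text
clock: 6.45
ee_pos: [0.547, -0.1234, 0.0816]
tool_rot: [[-0.0, -0.222, 0.975], [0.0, 0.975, 0.222], [-1.0, 0.0, -0.0]]
force: [0.2, 0.3, 0.8]
width: 0.547
t 6.45 base mm [-60.1 -34.5  81.6] yaw z-axis rel 0.002 tilt [-0.  0.] F [0.21 0.31 0.83] w 0.5473249427392908
```

View pics/s3.png

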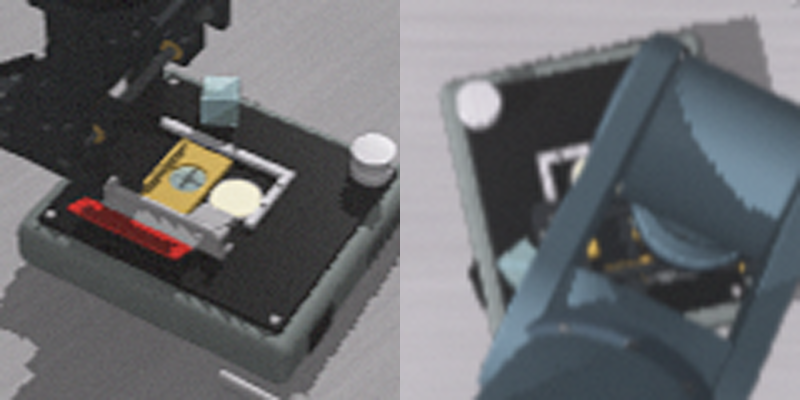

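The slide is clear at (185,175) left, square to the fence, and the paddle at (130,225) is free below the finger. Quick fit, correcting the camera offset with the paddle seen in the same picture.

```bash
python3 - <<'E'
from h import *
import pickle
c=pickle.load(open('s3.pkl','rb'))
bs=fill(brass(c,(255,225,295,258)));sl,e=fit([(c,bs,PLATE)],np.array([.568,-.088,.222]))
rs=(red(c,(215,235,290,285))>0).astype(np.float32);b,e2=fit([(c,rs,PAD)],B)
print(sl,e,b,e2)
for bb in(B,np.r_[b[:2],.222]):
    d=sl[:2]-bb[:2];C,S=np.cos(bb[2]),np.sin(bb[2]);print(1000*(C*d[0]+S*d[1]),1000*(-S*d[0]+C*d[1]),sl[2]-bb[2])
E
```

```text
[ 0.57178138 -0.08545936  0.2205018 ] 0.10821611434221268 [ 0.59693677 -0.07839977  0.22076137] 0.24146175384521484
-27.54787236107098 -2.96664901963687 -0.0014981995884773558
-26.092447542472875 -1.347607759041856 -0.0014981995884773558
```

```bash
python3 -m inch '[1,0,0,0, 0.8,0,0,0, 0.3,0,0,0, 0.2,0,0,0, 0.2,0,0,0, 0.1,0,0,0, 0,0,0,0, 0,0,0,0, 0,0,0,0, 0,0,0,0]'
python3 -c "from h import *;where()"
```

```text
clock: 7.8
ee_pos: [0.547, -0.1236, 0.0557]
tool_rot: [[-0.0, -0.221, 0.975], [0.0, 0.975, 0.221], [-1.0, 0.0, -0.0]]
force: [-3.7, 1.3, 3.5]
width: 0.548
t 7.8 base mm [-60.1 -34.7  55.7] yaw z-axis rel 0.001 tilt [-0.  0.] F [-3.75  1.31  3.46] w 0.5479640906668751
```

```bash
python3 -m inch '[0,0,-0.1,0, 0,0,-0.1,0, 0.2,0,0,0, 0.1,0,0,0, 0.1,0,0,0, 0,0,0,0, 0,0,0,0, 0,0,0,0, 0,0,0,0, 0,0,0,0]'
python3 - <<'E'
from h import *
import pickle
where();c=shot('scene');where();pickle.dump(c,open('s4.pkl','wb'))
cv2.imwrite('pics/s4.png',cv2.resize(c['image'][210:300,220:340],(800,600),interpolation=cv2.INTER_CUBIC))
E
```

```text
clock: 9.05
ee_pos: [0.5464, -0.1238, 0.0524]
tool_rot: [[0.003, -0.222, 0.975], [0.0, 0.975, 0.222], [-1.0, -0.001, 0.003]]
force: [1.0, 5.8, 6.8]
width: 0.552
t 9.05 base mm [-60.8 -34.7  52.4] yaw z-axis rel 0.002 tilt [0.003 0.   ] F [1.02 5.76 6.83] w 0.5521089724049723
t 9.1 base mm [-60.8 -34.7  52.5] yaw z-axis rel 0.001 tilt [0.003 0.   ] F [2.1  6.09 6.9 ] w 0.5517802246481103
```

View pics/s4.png

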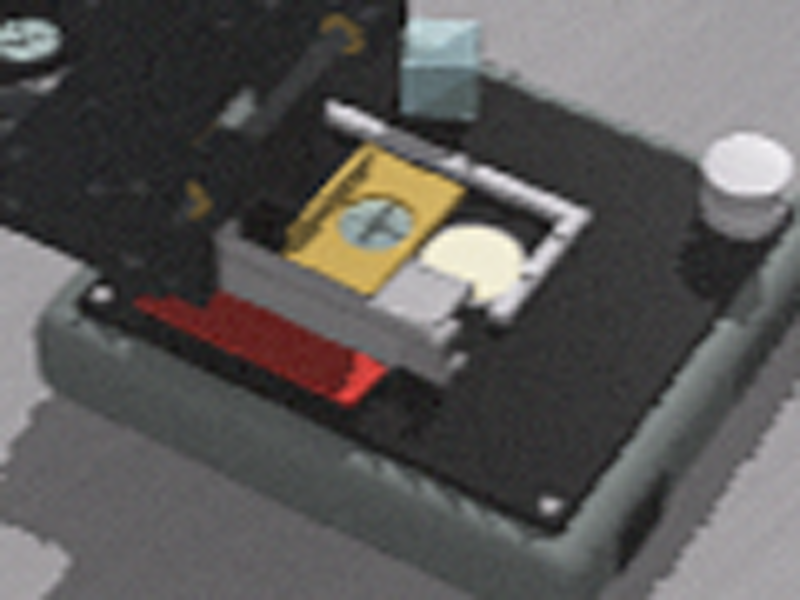

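```bash
cat >> h.py <<'E'
def paddle(th,xs=(-70,15)):
    o=[]
    for x in xs:
        for s in(1,-1):
            y,z=-24+s*12*np.cos(.42),2-s*12*np.sin(.42)
            o.append((x,-44+y*np.cos(th)-z*np.sin(th),57+y*np.sin(th)+z*np.cos(th)))
    return o
E
python3 - <<'E'
from h import *
import pickle
for n in('s3','s4'):
    c=pickle.load(open(n+'.pkl','rb'));b=np.array([.5969,-.0784,.222])
    rs=(red(c,(215,235,300,285))>0).astype(np.float32);rs[:,:250]=0
    for th in(0,.1,.2,.3,.4): 
        p=paddle(th);m=mask(c,b,p);m[:,:250]=0
        print(n,th,np.round(p[2:],1).tolist(),round(float(np.abs(m-rs).sum()/rs.sum()),3),np.round(w2px(c,base2w(b,p[2:])),1).tolist())
    v,u=np.nonzero(rs);i=np.argmax(u);print('red rightmost',u[i],v[i],'lowest',u[np.argmax(v)],v.max(),rs.sum())
E
```

```text
s3 0 [[15.0, -57.0, 54.1], [15.0, -79.0, 63.9]] 0.263 [[277.6, 263.9], [272.0, 267.5]]
s3 0.1 [[15.0, -56.7, 52.8], [15.0, -79.5, 60.4]] 0.464 [[277.7, 264.2], [271.9, 268.7]]
s3 0.2 [[15.0, -56.2, 51.6], [15.0, -79.6, 56.8]] 0.702 [[277.8, 264.5], [271.8, 269.9]]
s3 0.3 [[15.0, -55.6, 50.4], [15.0, -79.4, 53.3]] 0.899 [[277.9, 264.7], [271.9, 271.0]]
s3 0.4 [[15.0, -54.9, 49.3], [15.0, -78.9, 49.7]] 1.048 [[278.1, 264.8], [272.1, 271.9]]
red rightmost 276 264 lowest 271 267 136.0
s4 0 [[15.0, -57.0, 54.1], [15.0, -79.0, 63.9]] 0.567 [[277.6, 263.9], [272.0, 267.5]]
s4 0.1 [[15.0, -56.7, 52.8], [15.0, -79.5, 60.4]] 0.367 [[277.7, 264.2], [271.9, 268.7]]
s4 0.2 [[15.0, -56.2, 51.6], [15.0, -79.6, 56.8]] 0.191 [[277.8, 264.5], [271.8, 269.9]]
s4 0.3 [[15.0, -55.6, 50.4], [15.0, -79.4, 53.3]] 0.202 [[277.9, 264.7], [271.9, 271.0]]
s4 0.4 [[15.0, -54.9, 49.3], [15.0, -78.9, 49.7]] 0.316 [[278.1, 264.8], [272.1, 271.9]]
red rightmost 277 265 lowest 271 270 199.0
```

```bash
python3 -m inch '[0.1,0,0,0, 0.1,0,0,0, 0.1,0,0,0, 0,0,0,0, 0,0,0,0, 0,0,0,0, 0,0,0,0, 0,0,0,0, 0,0,0,0, 0,0,0,0]'
python3 - <<'E'
from h import *
import pickle
where();c=shot('scene');where();pickle.dump(c,open('s5.pkl','wb'))
b=np.array([.5969,-.0784,.222]);rs=(red(c,(215,235,300,285))>0).astype(np.float32);rs[:,:250]=0
for th in(.2,.25,.3,.35,.4,.45):
    m=mask(c,b,paddle(th));m[:,:250]=0;print(th,round(float(np.abs(m-rs).sum()/rs.sum()),3))
v,u=np.nonzero(rs);print('lowest',u[np.argmax(v)],v.max(),rs.sum())
E
```

```text
clock: 10.35
ee_pos: [0.5463, -0.1234, 0.0498]
tool_rot: [[0.002, -0.222, 0.975], [0.001, 0.975, 0.222], [-1.0, 0.0, 0.002]]
force: [-0.6, 8.0, 9.7]
width: 0.548
t 10.35 base mm [-60.7 -34.4  49.8] yaw z-axis rel 0.002 tilt [0.002 0.001] F [-0.56  8.01  9.69] w 0.5483252144028482
t 10.4 base mm [-60.7 -34.4  49.7] yaw z-axis rel 0.002 tilt [0.002 0.001] F [0.99 7.41 9.7 ] w 0.550335910704897
0.2 0.311
0.25 0.254
0.3 0.185
0.35 0.171
0.4 0.199
0.45 0.252
lowest 271 271 219.0
```

Clip angle is about 0.34. A touch more down, then push about 3.6 cm.

```bash
python3 -m inch '[0.1,0,0,0, 0,0,0.4,0, 0,0,0.4,0, 0,0,0.4,0, 0,0,0.4,0, 0,0,0.4,0, 0,0,0.4,0, 0,0,0.4,0, 0,0,0.4,0, 0,0,0.4,0]'
python3 - <<'E'
from h import *
import pickle
where();c=shot('scene');where();pickle.dump(c,open('s6.pkl','wb'))
cv2.imwrite('pics/s6.png',cv2.resize(c['image'][210:300,220:340],(800,600),interpolation=cv2.INTER_CUBIC))
E
```

```text
clock: 11.65
ee_pos: [0.5792, -0.1179, 0.0486]
tool_rot: [[-0.003, -0.221, 0.975], [-0.003, 0.975, 0.221], [-1.0, -0.002, -0.003]]
force: [-9.9, -2.1, 12.5]
width: 0.551
t 11.65 base mm [-27.4 -36.3  48.6] yaw z-axis rel 0.001 tilt [-0.003 -0.003] F [-9.92 -2.1  12.47] w 0.5508254369180332
t 11.7 base mm [-26.9 -36.3  48.6] yaw z-axis rel 0.001 tilt [-0.002 -0.003] F [-7.91 -1.36 11.13] w 0.549355514851708
```

View pics/s6.png

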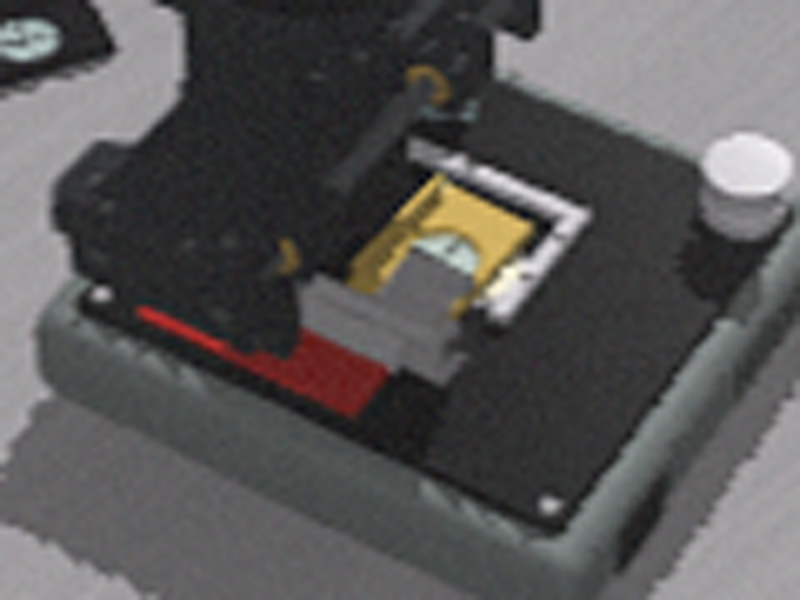

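The slide is under the raised foot at (440,255), with about 10 mm left to the stop at (530,270). I continue slowly.

```bash
python3 -m inch '[0,0,0.25,0, 0,0,0.25,0, 0,0,0.2,0, 0,0,0.2,0, 0,0,0.1,0, 0,0,0,0, 0,0,0,0, 0,0,0,0, 0,0,0,0, 0,0,0,0]'
python3 - <<'E'
from h import *
import pickle
where();c=shot('scene');where();pickle.dump(c,open('s7.pkl','wb'))
E
```

```text
clock: 12.95
ee_pos: [0.5863, -0.1164, 0.0486]
tool_rot: [[-0.008, -0.222, 0.975], [-0.003, 0.975, 0.222], [-1.0, -0.001, -0.009]]
force: [-20.6, -6.0, 21.4]
width: 0.547
t 12.95 base mm [-20.2 -36.4  48.6] yaw z-axis rel 0.002 tilt [-0.008 -0.003] F [-20.56  -6.05  21.36] w 0.5469688498287593
t 13.0 base mm [-20.2 -36.3  48.5] yaw z-axis rel 0.002 tilt [-0.008 -0.003] F [-20.48  -5.85  21.83] w 0.5501588625463325
```

```bash
python3 - <<'E'
from h import *
import pickle
c=pickle.load(open('s7.pkl','rb'))
cv2.imwrite('pics/s7.png',cv2.resize(c['image'][225:270,265:325],(800,600),interpolation=cv2.INTER_CUBIC))
E
```

```text
(no output)
```

View pics/s7.png

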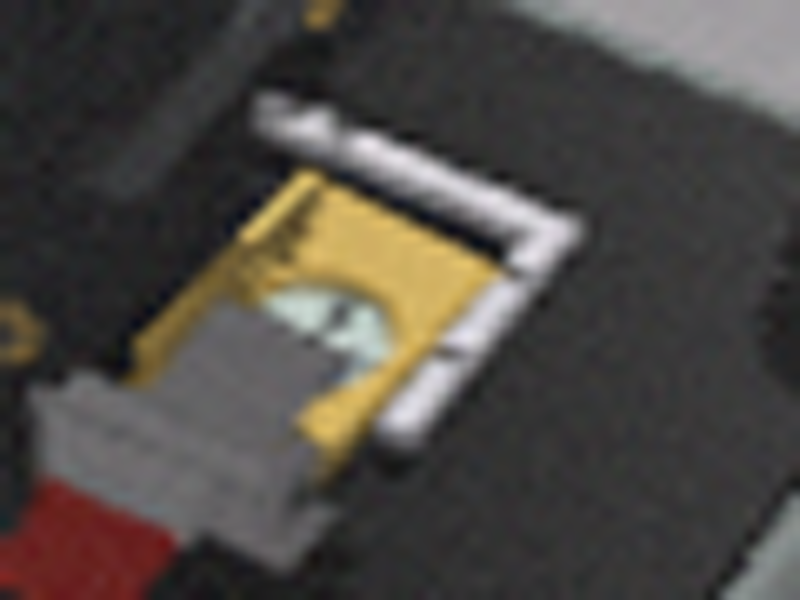

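The slide's front edge lies flush and square along the stop (400–510, 270–400), with the foot above its -y side. The force rise therefore means it is home. I back off the lip first, then let the clip down.

```bash
python3 -m inch '[0,0,-0.3,0, 0,0,-0.3,0, 0,0,-0.3,0, 0,0,-0.1,0, -0.2,0,0,0, -0.2,0,0,0, -0.3,0,0,0, -0.4,0,0,0, -0.5,0,0,0, -0.6,0,0,0]'
python3 -m inch '[-1,0,0,0, -2,0,0,0, -3,0,0,0, -3,0,0,0, -2,0,0,0, 0,4,-3,0, 0,4,-3,0, 0,4,-3,0, 0,4,-3,0, 0,4,-3,0]'
python3 -m inch '[0,4,-1,0, 0,4,-1,0, 0,4,0,0, 0,0,0,0, 0,0,0,0, 0,0,0,0, 0,0,0,0, 0,0,0,0, 0,0,0,0, 0,0,0,0]'
python3 - <<'E'
from h import *
import pickle
where();c=shot('scene');t=shot('top');pickle.dump((c,t),open('s8.pkl','wb'))
a=cv2.resize(c['image'][215:295,225:325],(500,400),interpolation=cv2.INTER_CUBIC);b=cv2.resize(t['image'][160:220,287:347],(400,400),interpolation=cv2.INTER_CUBIC)[:,:300]
cv2.imwrite('pics/s8.png',np.hstack([a,b]))
b0=np.array([.5969,-.0784,.222]);rs=(red(c,(215,235,300,285))>0).astype(np.float32)
for th in(.0,.1,.15,.2,.25,.3,.4): print(th,round(float(np.abs(mask(c,b0,paddle(th))-rs).sum()/rs.sum()),3))
E
```

```text
clock: 14.25
ee_pos: [0.5797, -0.1159, 0.0695]
tool_rot: [[-0.001, -0.221, 0.975], [0.001, 0.975, 0.221], [-1.0, 0.001, -0.001]]
force: [1.0, 0.4, 0.1]
width: 0.547
clock: 15.5
ee_pos: [0.3888, 0.0465, 0.181]
tool_rot: [[0.002, -0.221, 0.975], [-0.0, 0.975, 0.221], [-1.0, -0.001, 0.002]]
force: [-0.2, 1.0, 0.1]
width: 0.552
clock: 16.75
ee_pos: [0.3437, 0.1582, 0.1797]
tool_rot: [[-0.0, -0.221, 0.975], [-0.0, 0.975, 0.221], [-1.0, 0.0, -0.0]]
force: [0.0, 0.3, 0.5]
width: 0.548
t 16.75 base mm [-196.4  284.9  179.7] yaw z-axis rel 0.001 tilt [-0. -0.] F [0.   0.3  0.47] w 0.5483651367778255
0.0 0.457
0.1 0.262
0.15 0.179
0.2 0.121
0.25 0.158
0.3 0.212
0.4 0.328
```

View pics/s8.png

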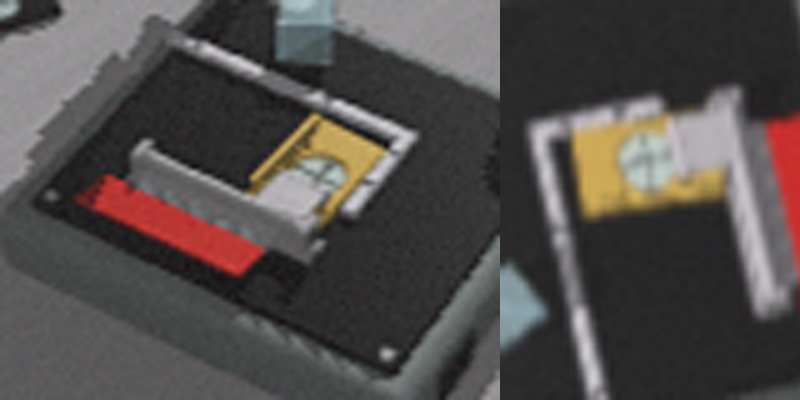

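The clip now reads about 0.21 on the slide, which is flush at the stop. Its y needs a check against the -6..2 band, so I measure the gap to the fence at subpixel level.

```bash
python3 - <<'E'
from h import *
import pickle
cs=pickle.load(open('s8.pkl','rb'))
for n,c in zip(('scene','top'),cs):
    im=c['image'].astype(np.float32)
    b0=np.array([.5969,-.0784,.222]) if n=='scene' else np.array([.5985,-.0760,.222])
    for z in (51,50):
        ys=np.arange(14,46,1.);xs=np.arange(2,20,1.5)
        pr=0
        for x in xs:
            q=w2px(c,base2w(b0,[(x,y,z) for y in ys])).astype(np.float32)
            pr=pr+cv2.remap(im,q[:,0][None],q[:,1][None],cv2.INTER_LINEAR)[0]
        pr/=len(xs); sat=pr[:,2]-pr[:,0]
        if z==51: print(n,'R-B (slide, z51)',[(int(y),int(s)) for y,s in zip(ys,sat)])
        else: print(n,'B (fence, z50)',[(int(y),int(s)) for y,s in zip(ys,pr[:,0])])
    # x edges: front brass and stop, lines along x at y 0..20
    xs=np.arange(-16,44,2.);pr=0
    for y in np.arange(5,22,1.5):
        q=w2px(c,base2w(b0,[(x,y,51) for x in xs])).astype(np.float32);pr=pr+cv2.remap(im,q[:,0][None],q[:,1][None],cv2.INTER_LINEAR)[0]/12
    print(' x: R-B/B',[(int(x),int(p[2]-p[0]),int(p[0])) for x,p in zip(xs,pr)])
    box=(300,165,345,205) if n=='top' else (260,230,315,265)
    m=brass(c,box);v,u=np.nonzero(m);print('brass px',len(u))
E
```

```text
scene R-B (slide, z51) [(14, 101), (15, 101), (16, 101), (17, 101), (18, 102), (19, 102), (20, 102), (21, 100), (22, 93), (23, 76), (24, 51), (25, 25), (26, 7), (27, -1), (28, -2), (29, -1), (30, -1), (31, -1), (32, -2), (33, -2), (34, -2), (35, -2), (36, -2), (37, -2), (38, -2), (39, -1), (40, 0), (41, 0), (42, 0), (43, 0), (44, 0), (45, 0)]
scene B (fence, z50) [(14, 92), (15, 92), (16, 92), (17, 92), (18, 92), (19, 93), (20, 94), (21, 94), (22, 92), (23, 84), (24, 71), (25, 55), (26, 43), (27, 39), (28, 47), (29, 63), (30, 82), (31, 100), (32, 119), (33, 139), (34, 162), (35, 180), (36, 190), (37, 187), (38, 170), (39, 139), (40, 103), (41, 70), (42, 52), (43, 46), (44, 46), (45, 48)]
 x: R-B/B [(-16, -1, 43), (-14, 6, 45), (-12, 53, 66), (-10, 88, 85), (-8, 68, 64), (-6, 55, 50), (-4, 71, 64), (-2, 88, 81), (0, 99, 88), (2, 101, 89), (4, 98, 88), (6, 96, 89), (8, 94, 88), (10, 93, 88), (12, 93, 89), (14, 94, 89), (16, 95, 88), (18, 98, 90), (20, 100, 90), (22, 101, 92), (24, 102, 92), (26, 99, 87), (28, 70, 96), (30, 19, 151), (32, -2, 188), (34, -2, 177), (36, -1, 129), (38, -1,
[... 490 characters left out ...]
2, 79), (23, 72), (24, 62), (25, 53), (26, 46), (27, 42), (28, 41), (29, 44), (30, 54), (31, 69), (32, 92), (33, 121), (34, 149), (35, 171), (36, 182), (37, 183), (38, 169), (39, 144), (40, 114), (41, 86), (42, 65), (43, 51), (44, 46), (45, 43)]
 x: R-B/B [(-16, 0, 40), (-14, 3, 40), (-12, 15, 43), (-10, 42, 51), (-8, 73, 63), (-6, 93, 73), (-4, 103, 79), (-2, 106, 82), (0, 109, 86), (2, 108, 89), (4, 105, 92), (6, 103, 92), (8, 101, 93), (10, 99, 95), (12, 100, 94), (14, 103, 92), (16, 107, 90), (18, 111, 88), (20, 114, 87), (22, 114, 87), (24, 105, 94), (26, 78, 116), (28, 40, 150), (30, 11, 174), (32, 0, 169), (34, -1, 136), (36, 0, 86), (38, 0, 53), (40, 0, 42), (42, 0, 41)]
brass px 144
```

```bash
cat > gap.py <<'E'
from h import *
import pickle
def prof(c,b0,x0,x1,z,ys):
    im=c['image'].astype(np.float32);pr=0;xs=np.linspace(x0,x1,12)
    for x in xs:
        q=w2px(c,base2w(b0,[(x,y,z) for y in ys])).astype(np.float32);pr=pr+cv2.remap(im,q[:,0][None],q[:,1][None],cv2.INTER_LINEAR)[0]/12
    return pr
def cross(y,s,l):
    i=np.nonzero((s[:-1]>=l)&(s[1:]<l))[0][0];return y[i]+(s[i]-l)/(s[i]-s[i+1])*(y[i+1]-y[i])
def gap(c,b0,x0,x1):
    ys=np.arange(10,48,.5);p=prof(c,b0,x0,x1,51,ys);sat=p[:,2]-p[:,0];e=cross(ys,sat,sat[:8].max()/2)
    p=prof(c,b0,x0,x1,50,ys)[:,0];o=cross(ys[ys>36],p[ys>36],(p[ys>33].max()+p[-4:].min())/2)
    print(x0,x1,'edge %.1f outer fence %.1f -> slide centre y (from outer face=38): %.1f'%(e,o,e-30+38-o))
BS=np.array([.5969,-.0784,.222]);BT=np.array([.5985,-.0760,.222])
E
python3 - <<'E'
from gap import *
L=lambda f:pickle.load(open(f,'rb'))
s8,t8=L('s8.pkl')
print('t0');gap(L('top0.pkl'),BT,-70,-55)
print('s0');gap(L('scene0.pkl'),BS,-70,-55)
print('s3');gap(L('s3.pkl'),BS,-35,-25);gap(L('s3.pkl'),BS,-25,-13)
print('s8');gap(s8,BS,0,10);gap(s8,BS,10,22);print('t8');gap(t8,BT,0,10);gap(t8,BT,10,22)
E
```

```text
t0
-70 -55 edge 27.8 outer fence 39.3 -> slide centre y (from outer face=38): -3.6
s0
-70 -55 edge 27.3 outer fence 38.9 -> slide centre y (from outer face=38): -3.7
s3
-35 -25 edge 26.2 outer fence 38.9 -> slide centre y (from outer face=38): -4.8
-25 -13 edge 26.5 outer fence 39.1 -> slide centre y (from outer face=38): -4.6
s8
0 10 edge 24.3 outer fence 39.6 -> slide centre y (from outer face=38): -7.3
10 22 edge 23.7 outer fence 39.6 -> slide centre y (from outer face=38): -7.9
t8
0 10 edge 24.6 outer fence 40.0 -> slide centre y (from outer face=38): -7.3
10 22 edge 24.1 outer fence 40.1 -> slide centre y (from outer face=38): -8.1
```

The slide drifted about 3 mm to -y during the push. It reads about -7, against the limit of -6, and squareness is in doubt. I check the measurement's bias using the known 60 mm width, and the front-edge squareness.

```bash
cat >> gap.py <<'E'
def front(c,b0,ys):
    im=c['image'].astype(np.float32);xs=np.arange(10,46,.5);r=[]
    for y in ys:
        q=w2px(c,base2w(b0,[(x,y,51) for x in xs])).astype(np.float32);p=cv2.remap(im,q[:,0][None],q[:,1][None],cv2.INTER_LINEAR)[0]
        s=p[:,2]-p[:,0];k=xs>30;r.append((int(y),round(cross(xs,s,s[:20].max()/2),1),round(cross(xs[k],p[k,0],(p[k,0].max()+p[-4:,0].min())/2),1)))
    print('y, brass front, stop far edge',r, 'slopes',np.polyfit(ys,[a[1] for a in r],1)[0],np.polyfit(ys,[a[2] for a in r],1)[0])
E
python3 - <<'E'
from gap import *
L=lambda f:pickle.load(open(f,'rb'))
s8,t8=L('s8.pkl')
for n,c,b in(('t0',L('top0.pkl'),BT),('s3',L('s3.pkl'),BS)):
    ys=np.arange(-46,-14,.5);x=(-70,-55) if n=='t0' else (-38,-28)
    p=prof(c,b,*x,51,ys);s=(p[:,2]-p[:,0]);print(n,'-y edge',-cross(-ys[::-1],s[::-1],s[-4:].max()/2))
for c,b in((s8,BS),(t8,BT)): front(c,b,np.arange(-4,22,2.))
E
```

```text
t0 -y edge -33.89921534061432
s3 -y edge -33.17348536849022
y, brass front, stop far edge [(-4, np.float64(32.1), np.float64(36.3)), (-2, np.float64(32.4), np.float64(36.4)), (0, np.float64(31.5), np.float64(37.1)), (2, np.float64(29.9), np.float64(37.4)), (4, np.float64(28.8), np.float64(36.5)), (6, np.float64(28.7), np.float64(36.4)), (8, np.float64(28.6), np.float64(36.2)), (10, np.float64(28.8), np.float64(36.3)), (12, np.float64(28.7), np.float64(36.4)), (14, np.float64(28.5), np.float64(36.2)), (16, np.float64(28.9), np.float64(36.2)), (18, np.float64(28.7), np.float64(36.2)), (20, np.float64(29.0), np.float64(36.1))] slopes -0.1423076923076941 -0.026648351648352442
y, brass front, stop far edge [(-4, np.float64(28.6), np.float64(35.1)), (-2, np.float64(28.5), np.float64(35.0)), (0, np.float64(28.4), np.float64(35.5)), (2, np.float64(28.1), np.float64(35.6)), (4, np.float64(27.5), np.float64(35.4)), (6, np.float64(27.0), np.float64(35.1)), (8, np.float64(26.9), np.float64(35.2)), (10, np.float64(27.0), np.float64(35.2)), (12, np.float64(27.3), np.float64(35.1)), (14, np.float64(27.3), np.float64(35.0)), (16, np.float64(27.2), np.float64(35.0)), (18, np.float64(27.1), np.float64(34.8)), (20, np.float64(27.3), np.float64(34.8))] slopes -0.06153846153846233 -0.019505494505495557
```

The slide is square on the stop (edges parallel), but about 1 mm outside the y band. To mend it, I press the paddle again, hold the lip lightly against the stop and drag about 5 mm to +y.

```bash
python3 -m inch '[0,-4.05,2.13,0, 0,-4.05,2.13,0, 0,-4.05,2.13,0, 0,-4.05,2.13,0, 0,-4.05,2.13,0, 0,-4.05,2.13,0, 0,-4.05,2.13,0, 0,-4.05,2.13,0, 4,0,0,0, 4,0,0,0]'
python3 -m inch '[2,0,0,0, 0,0,0,0, 0,0,0,0, 0,0,0,0, 0,0,0,0, 0,0,0,0, 0,0,0,0, 0,0,0,0, 0,0,0,0, 0,0,0,0]'
python3 -c "from h import *;where()"
```

```text
clock: 18.1
ee_pos: [0.5821, -0.1207, 0.0988]
tool_rot: [[0.001, -0.221, 0.975], [-0.0, 0.975, 0.221], [-1.0, -0.001, 0.001]]
force: [-0.0, -0.6, 0.0]
width: 0.551
clock: 19.35
ee_pos: [0.5815, -0.1199, 0.0797]
tool_rot: [[-0.0, -0.221, 0.975], [0.0, 0.975, 0.221], [-1.0, 0.0, -0.0]]
force: [-0.6, 0.0, 0.7]
width: 0.551
t 19.35 base mm [-25.7 -38.7  79.7] yaw z-axis rel 0.001 tilt [-0.  0.] F [-0.57  0.01  0.72] w 0.5505349508761316
```

```bash
python3 -m inch '[1.2,0,0,0, 0.8,0,0,0, 0.4,0,0,0, 0.4,0,0,0, 0.35,0,0,0, 0,0,0,0, 0,0,0.3,0, 0,0,0.3,0, 0,0,0.15,0, 0,0,0,0]'
python3 -c "from h import *;where()"
```

```text
clock: 20.6
ee_pos: [0.5868, -0.119, 0.0488]
tool_rot: [[-0.005, -0.222, 0.975], [-0.001, 0.975, 0.222], [-1.0, 0.0, -0.005]]
force: [-12.9, -2.5, 13.3]
width: 0.548
t 20.6 base mm [-20.3 -39.   48.8] yaw z-axis rel 0.002 tilt [-0.005 -0.001] F [-12.88  -2.52  13.26] w 0.5477313581406866
```

```bash
python3 -m inch '[0,0.15,0,0, 0,0.15,0,0, 0,0.15,0,0, 0,0.15,0,0, 0,0,0,0, 0,0,0,0, 0,0,0,0, 0,0,0,0, 0,0,0,0, 0,0,0,0]'
python3 - <<'E'
from gap import *
where();c=shot('scene');pickle.dump(c,open('s9.pkl','wb'));gap(c,BS,5,13);gap(c,BS,13,22);front(c,BS,np.arange(4,22,2.))
E
```

```text
clock: 21.85
ee_pos: [0.5862, -0.1173, 0.0493]
tool_rot: [[-0.003, -0.223, 0.975], [-0.007, 0.975, 0.223], [-1.0, -0.006, -0.004]]
force: [-11.8, -15.9, 9.7]
width: 0.55
t 21.85 base mm [-20.5 -37.2  49.3] yaw z-axis rel 0.003 tilt [-0.003 -0.007] F [-11.75 -15.91   9.73] w 0.55033735798876
5 13 edge 25.4 outer fence 39.4 -> slide centre y (from outer face=38): -6.1
13 22 edge 24.5 outer fence 39.7 -> slide centre y (from outer face=38): -7.2
y, brass front, stop far edge [(4, np.float64(29.0), np.float64(36.6)), (6, np.float64(12.2), np.float64(36.5)), (8, np.float64(28.6), np.float64(36.3)), (10, np.float64(28.9), np.float64(36.3)), (12, np.float64(28.8), np.float64(36.3)), (14, np.float64(28.7), np.float64(36.2)), (16, np.float64(29.1), np.float64(36.2)), (18, np.float64(29.1), np.float64(36.3)), (20, np.float64(29.5), np.float64(36.3))] slopes 0.4458333333333331 -0.017500000000000886
```

The slide follows the fingertip. More +y.

```bash
python3 -m inch '[0,0.15,-0.05,0, 0,0.15,-0.05,0, 0,0.15,0,0, 0,0.15,0,0, 0,0,0,0, 0,0,0,0, 0,0,0,0, 0,0,0,0, 0,0,0,0, 0,0,0,0]'
python3 - <<'E'
from gap import *
where();c=shot('scene');pickle.dump(c,open('s10.pkl','wb'));gap(c,BS,5,13);gap(c,BS,13,22);front(c,BS,np.arange(8,22,2.))
E
```

```text
clock: 23.15
ee_pos: [0.584, -0.1116, 0.0494]
tool_rot: [[-0.003, -0.223, 0.975], [-0.007, 0.975, 0.223], [-1.0, -0.006, -0.004]]
force: [-12.1, -16.6, 11.1]
width: 0.547
t 23.15 base mm [-21.4 -31.1  49.4] yaw z-axis rel 0.003 tilt [-0.003 -0.007] F [-12.12 -16.59  11.07] w 0.546532003877055
5 13 edge 27.1 outer fence 39.4 -> slide centre y (from outer face=38): -4.3
13 22 edge 25.7 outer fence 39.7 -> slide centre y (from outer face=38): -6.0
y, brass front, stop far edge [(8, np.float64(28.4), np.float64(36.3)), (10, np.float64(28.7), np.float64(36.3)), (12, np.float64(28.6), np.float64(36.3)), (14, np.float64(28.5), np.float64(36.2)), (16, np.float64(28.9), np.float64(36.2)), (18, np.float64(28.9), np.float64(36.3)), (20, np.float64(29.4), np.float64(36.2))] slopes 0.06607142857142889 -0.007142857142855881
```

The slide moved about 2 mm and turned slightly clockwise. I re-seat the finger further to -y, square the slide by pushing, then drag again.

```bash
python3 -m inch '[0,0,-0.3,0, 0,-0.4,-0.2,0, 0,-0.4,0,0, 0,-0.4,0,0, 0,-0.4,0,0, 0,0,0.3,0, 0,0,0.3,0, 0,0,0.15,0, 0,0,0,0, 0,0,0,0]'
python3 - <<'E'
from gap import *
where();c=shot('scene');pickle.dump(c,open('s11.pkl','wb'));gap(c,BS,5,13);gap(c,BS,13,22);front(c,BS,np.arange(8,22,2.))
E
```

```text
clock: 24.45
ee_pos: [0.5893, -0.1228, 0.0488]
tool_rot: [[-0.005, -0.222, 0.975], [-0.001, 0.975, 0.222], [-1.0, -0.0, -0.005]]
force: [-11.4, -2.1, 12.1]
width: 0.552
t 24.45 base mm [-18.7 -43.2  48.8] yaw z-axis rel 0.002 tilt [-0.005 -0.001] F [-11.4   -2.1   12.11] w 0.5516114764033192
5 13 edge 26.6 outer fence 39.5 -> slide centre y (from outer face=38): -4.9
13 22 edge 26.2 outer fence 39.7 -> slide centre y (from outer face=38): -5.6
y, brass front, stop far edge [(8, np.float64(29.4), np.float64(36.2)), (10, np.float64(29.4), np.float64(36.4)), (12, np.float64(29.2), np.float64(36.4)), (14, np.float64(29.2), np.float64(36.2)), (16, np.float64(29.2), np.float64(36.2)), (18, np.float64(29.0), np.float64(36.3)), (20, np.float64(29.1), np.float64(36.2))] slopes -0.030357142857142534 -0.0071428571428565875
```

Square again, about 2.4 mm gained, and seated deeper (-18.7). One more cycle.

```bash
python3 -m inch '[0,0.2,0,0, 0,0.2,0,0, 0,0.2,0,0, 0,0.2,0,0, 0,0.1,0,0, 0,0.1,0,0, 0,0,0,0, 0,0,0,0, 0,0,0,0, 0,0,0,0]'
python3 - <<'E'
from gap import *
where();c=shot('scene');gap(c,BS,5,13);gap(c,BS,13,22)
E
python3 -m inch '[0,0,-0.3,0, 0,-0.4,-0.2,0, 0,-0.4,0,0, 0,-0.2,0,0, 0,0,0.3,0, 0,0,0.3,0, 0,0,0.1,0, 0,0,0.1,0, 0,0,0,0, 0,0,0,0]'
python3 - <<'E'
from gap import *
where();c=shot('scene');pickle.dump(c,open('s12.pkl','wb'));gap(c,BS,5,13);gap(c,BS,13,22);front(c,BS,np.arange(8,22,2.))
E
```

```text
clock: 25.75
ee_pos: [0.5881, -0.1168, 0.0494]
tool_rot: [[-0.002, -0.222, 0.975], [-0.007, 0.975, 0.222], [-1.0, -0.006, -0.004]]
force: [-10.8, -15.2, 9.2]
width: 0.548
t 25.75 base mm [-18.6 -37.1  49.4] yaw z-axis rel 0.002 tilt [-0.002 -0.007] F [-10.76 -15.21   9.2 ] w 0.547533685444943
5 13 edge 32.6 outer fence 39.4 -> slide centre y (from outer face=38): 1.2
13 22 edge 32.9 outer fence 39.7 -> slide centre y (from outer face=38): 1.3
clock: 27.05
ee_pos: [0.5895, -0.1223, 0.0487]
tool_rot: [[-0.011, -0.223, 0.975], [-0.001, 0.975, 0.223], [-1.0, 0.002, -0.011]]
force: [-23.3, -4.4, 22.0]
width: 0.553
t 27.05 base mm [-18.4 -42.8  48.7] yaw z-axis rel 0.003 tilt [-0.011 -0.001] F [-23.34  -4.39  21.99] w 0.5526305587555274
5 13 edge 33.3 outer fence 39.4 -> slide centre y (from outer face=38): 1.9
13 22 edge 33.2 outer fence 39.7 -> slide centre y (from outer face=38): 1.5
y, brass front, stop far edge [(8, np.float64(32.3), np.float64(36.2)), (10, np.float64(31.2), np.float64(36.3)), (12, np.float64(10.8), np.float64(36.3)), (14, np.float64(29.5), np.float64(36.1)), (16, np.float64(29.3), np.float64(36.2)), (18, np.float64(29.0), np.float64(36.3)), (20, np.float64(29.1), np.float64(36.2))] slopes 0.08035714285714303 -0.0017857142857133656
```

The slide followed fully and now rests against the fence (y about 2, the top edge of the band). I ease it back 2–3 mm for margin, with the finger re-seated centrally.

```bash
python3 -m inch '[0,0,-0.4,0, 0,0.4,-0.3,0, 0,0.4,0,0, 0,0.3,0,0, 0,0,0.3,0, 0,0,0.2,0, 0,0,0.1,0, 0,-0.2,0,0, 0,-0.2,0,0, 0,-0.1,0,0]'
python3 - <<'E'
from gap import *
where();c=shot('scene');gap(c,BS,5,13);gap(c,BS,13,22);where()
E
```

```text
clock: 28.35
ee_pos: [0.5871, -0.1128, 0.0489]
tool_rot: [[-0.012, -0.223, 0.975], [0.005, 0.975, 0.223], [-1.0, 0.007, -0.01]]
force: [-23.2, 12.3, 29.3]
width: 0.551
t 28.35 base mm [-18.6 -33.   48.9] yaw z-axis rel 0.003 tilt [-0.012  0.005] F [-23.23  12.33  29.26] w 0.5506504324719795
5 13 edge 34.0 outer fence 39.5 -> slide centre y (from outer face=38): 2.5
13 22 edge 33.4 outer fence 39.7 -> slide centre y (from outer face=38): 1.7
t 28.4 base mm [-18.6 -32.9  48.9] yaw z-axis rel 0.003 tilt [-0.012  0.005] F [-22.86   8.3   28.76] w 0.5446414347354865
```

```bash
python3 -m inch '[-0.1,0,-0.2,0, 0,-0.1,0,0, 0,-0.1,0,0, 0,-0.1,0,0, 0,-0.1,0,0, 0,0,0,0, 0,0,0,0, 0,0,0,0, 0,0,0,0, 0,0,0,0]'
python3 - <<'E'
from gap import *
where();c=shot('scene');gap(c,BS,5,13);gap(c,BS,13,22);where()
E
```

```text
clock: 29.65
ee_pos: [0.587, -0.1156, 0.0489]
tool_rot: [[-0.009, -0.224, 0.975], [0.006, 0.975, 0.224], [-1.0, 0.008, -0.008]]
force: [-15.7, 13.2, 18.6]
width: 0.548
t 29.65 base mm [-19.3 -35.7  48.9] yaw z-axis rel 0.004 tilt [-0.009  0.006] F [-15.65  13.15  18.58] w 0.5481271188711095
5 13 edge 31.9 outer fence 39.4 -> slide centre y (from outer face=38): 0.4
13 22 edge 32.4 outer fence 39.7 -> slide centre y (from outer face=38): 0.7
t 29.7 base mm [-19.3 -35.7  48.9] yaw z-axis rel 0.004 tilt [-0.009  0.006] F [-15.35  14.66  19.36] w 0.5491521573353498
```

```bash
python3 -m inch '[0,0,-0.4,0, 0,0.2,-0.3,0, 0,0.3,0,0, 0,0,0.3,0, 0,0,0.3,0, 0,0,0.15,0, 0,0,0.1,0, 0,0,0,0, 0,0,0,0, 0,0,0,0]'
python3 - <<'E'
from gap import *
where();c=shot('scene');gap(c,BS,5,13);gap(c,BS,13,22);front(c,BS,np.arange(8,22,2.))
E
```

```text
clock: 30.95
ee_pos: [0.5864, -0.1155, 0.0493]
tool_rot: [[-0.011, -0.223, 0.975], [-0.0, 0.975, 0.223], [-1.0, 0.002, -0.011]]
force: [-21.8, -6.1, 20.7]
width: 0.546
t 30.95 base mm [-19.9 -35.5  49.3] yaw z-axis rel 0.003 tilt [-0.011 -0.   ] F [-21.84  -6.07  20.74] w 0.5462238967201809
5 13 edge 30.9 outer fence 39.4 -> slide centre y (from outer face=38): -0.5
13 22 edge 31.7 outer fence 39.7 -> slide centre y (from outer face=38): 0.0
y, brass front, stop far edge [(8, np.float64(30.4), np.float64(36.3)), (10, np.float64(28.8), np.float64(36.3)), (12, np.float64(28.0), np.float64(36.4)), (14, np.float64(27.5), np.float64(36.2)), (16, np.float64(27.3), np.float64(36.2)), (18, np.float64(27.2), np.float64(36.3)), (20, np.float64(26.9), np.float64(36.2))] slopes -0.2571428571428572 -0.008928571428570646
```

```bash
python3 - <<'E'
from gap import *
c=shot('scene');where();pickle.dump(c,open('s13.pkl','wb'))
cv2.imwrite('pics/s13.png',cv2.resize(c['image'][222:276,258:330],(800,600),interpolation=cv2.INTER_CUBIC))
E
```

```text
t 31.05 base mm [-19.9 -35.5  49.3] yaw z-axis rel 0.003 tilt [-0.011 -0.   ] F [-21.26  -6.01  20.8 ] w 0.5525140811647274
```

View pics/s13.png

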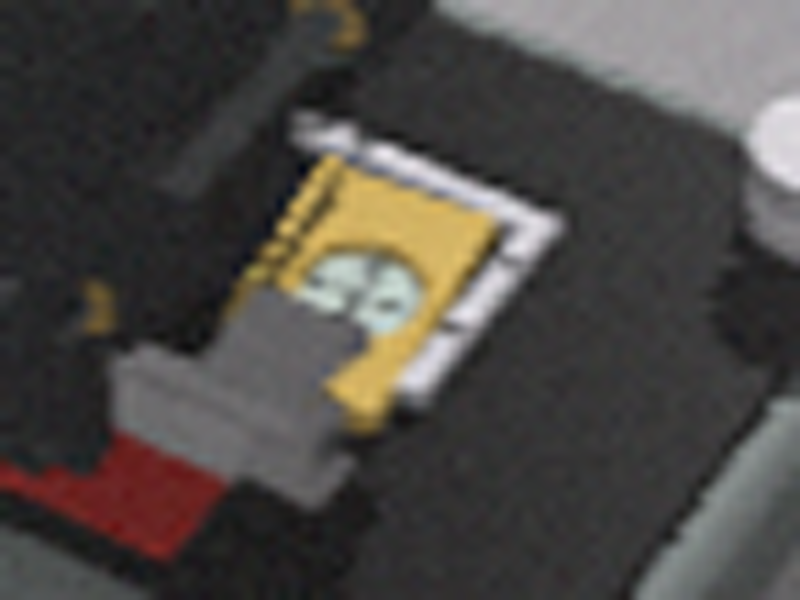

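The slide is turned a little counter-clockwise, with a gap at its +y front corner near (500,225). Much of Fx is evidently paddle friction, because the paddle is on its hard stop. I ease the paddle up 1 mm, re-seat further to +y and push to square it.

```bash
python3 -m inch '[0,0,-0.4,0, -0.12,0.3,-0.3,0, 0,0.3,0,0, 0,0,0.3,0, 0,0,0.3,0, 0,0,0.15,0, 0,0,0.1,0, 0,0,0.05,0, 0,0,0,0, 0,0,0,0]'
python3 - <<'E'
from gap import *
where();c=shot('scene');pickle.dump(c,open('s14.pkl','wb'));gap(c,BS,5,13);gap(c,BS,13,22);front(c,BS,np.arange(12,26,2.))
rs=(red(c,(215,235,300,285))>0).astype(np.float32);rs[:,:268]=0
for th in(.25,.3,.35,.4,.45):
    m=mask(c,BS,paddle(th));m[:,:268]=0;print(th,round(float(np.abs(m-rs).sum()/rs.sum()),3))
E
```

```text
clock: 32.3
ee_pos: [0.5859, -0.11, 0.0505]
tool_rot: [[-0.014, -0.223, 0.975], [-0.001, 0.975, 0.223], [-1.0, 0.002, -0.014]]
force: [-26.5, -9.5, 24.0]
width: 0.551
t 32.3 base mm [-19.2 -30.   50.5] yaw z-axis rel 0.003 tilt [-0.014 -0.001] F [-26.54  -9.5   24.02] w 0.5507196852053077
5 13 edge 31.8 outer fence 39.5 -> slide centre y (from outer face=38): 0.3
13 22 edge 32.0 outer fence 39.7 -> slide centre y (from outer face=38): 0.3
y, brass front, stop far edge [(12, np.float64(11.2), np.float64(36.3)), (14, np.float64(28.6), np.float64(36.2)), (16, np.float64(28.7), np.float64(36.1)), (18, np.float64(28.5), np.float64(36.4)), (20, np.float64(28.4), np.float64(36.4)), (22, np.float64(28.3), np.float64(36.9)), (24, np.float64(28.7), np.float64(37.1))] slopes 0.9214285714285724 0.07321428571428662
0.25 0.234
0.3 0.203
0.35 0.229
0.4 0.286
0.45 0.359
```

```bash
python3 -m inch '[0.05,0,-0.4,0, 0,0.2,-0.3,0, 0,0,0,0, 0,0,0.3,0, 0,0,0.3,0, 0,0,0.2,0, 0,0,0.1,0, 0,0,0,0, 0,0,0,0, 0,0,0,0]'
python3 - <<'E'
from gap import *
where();c=shot('scene');pickle.dump(c,open('s14.pkl','wb'));gap(c,BS,5,13);gap(c,BS,13,22);front(c,BS,np.arange(14,26,2.))
E
```

```text
clock: 33.6
ee_pos: [0.5865, -0.1092, 0.0503]
tool_rot: [[-0.016, -0.224, 0.975], [-0.004, 0.975, 0.224], [-1.0, -0.0, -0.016]]
force: [-32.3, -16.0, 28.2]
width: 0.551
t 33.6 base mm [-18.5 -29.4  50.3] yaw z-axis rel 0.004 tilt [-0.016 -0.004] F [-32.3  -15.95  28.19] w 0.5514094366841218
5 13 edge 31.8 outer fence 39.4 -> slide centre y (from outer face=38): 0.4
13 22 edge 32.0 outer fence 39.7 -> slide centre y (from outer face=38): 0.3
y, brass front, stop far edge [(14, np.float64(28.9), np.float64(36.2)), (16, np.float64(28.9), np.float64(36.2)), (18, np.float64(28.7), np.float64(36.4)), (20, np.float64(29.0), np.float64(36.3)), (22, np.float64(28.9), np.float64(36.8)), (24, np.float64(29.1), np.float64(37.0))] slopes 0.01857142857142862 0.08142857142856985
```

Square and home: front at 28.9, flat, y about 0.4. I relax the side load, back off, let the clip down and move clear.

```bash
python3 -m inch '[0,-0.15,-0.1,0, 0,-0.15,-0.2,0, 0,0,-0.4,0, 0,0,-0.4,0, 0,0,-0.2,0, 0,0,0,0, 0,0,0,0, 0,0,0,0, 0,0,0,0, 0,0,0,0]'
python3 - <<'E'
from gap import *
where();c=shot('scene');gap(c,BS,5,13);gap(c,BS,13,22);front(c,BS,np.arange(14,26,2.))
E
```

```text
clock: 34.9
ee_pos: [0.5837, -0.1116, 0.0516]
tool_rot: [[0.005, -0.222, 0.975], [-0.001, 0.975, 0.222], [-1.0, -0.002, 0.005]]
force: [3.4, 2.5, 7.8]
width: 0.551
t 34.9 base mm [-21.7 -31.1  51.6] yaw z-axis rel 0.002 tilt [ 0.005 -0.001] F [3.36 2.46 7.76] w 0.551141960680336
5 13 edge 31.1 outer fence 39.5 -> slide centre y (from outer face=38): -0.4
13 22 edge 31.6 outer fence 39.7 -> slide centre y (from outer face=38): -0.1
y, brass front, stop far edge [(14, np.float64(28.5), np.float64(36.3)), (16, np.float64(28.7), np.float64(36.3)), (18, np.float64(28.4), np.float64(36.4)), (20, np.float64(28.4), np.float64(36.4)), (22, np.float64(28.2), np.float64(36.9)), (24, np.float64(28.5), np.float64(37.1))] slopes -0.02142857142857222 0.08285714285714331
```

Relaxing pulled the +y corner back about 0.5 mm. One straight tap further to +y, then a straight retreat.

```bash
python3 -m inch '[0.1,0.3,0,0, 0,0.2,0,0, 0,0,0.4,0, 0,0,0.3,0, 0,0,0.2,0, 0,0,0.2,0, 0,0,0,0, 0,0,-0.4,0, 0,0,-0.4,0, 0,0,-0.4,0]'
python3 - <<'E'
from gap import *
where();c=shot('scene');pickle.dump(c,open('s15.pkl','wb'));gap(c,BS,5,13);gap(c,BS,13,22);front(c,BS,np.arange(14,26,2.))
E
```

```text
clock: 36.2
ee_pos: [0.584, -0.11, 0.0522]
tool_rot: [[0.011, -0.221, 0.975], [-0.005, 0.975, 0.221], [-1.0, -0.007, 0.01]]
force: [9.0, -4.9, 8.2]
width: 0.547
t 36.2 base mm [-21.  -29.6  52.2] yaw z-axis rel 0.001 tilt [ 0.011 -0.005] F [ 8.97 -4.92  8.21] w 0.5468919428241066
5 13 edge 31.0 outer fence 39.4 -> slide centre y (from outer face=38): -0.3
13 22 edge 31.4 outer fence 39.7 -> slide centre y (from outer face=38): -0.2
y, brass front, stop far edge [(14, np.float64(28.8), np.float64(36.2)), (16, np.float64(29.0), np.float64(36.2)), (18, np.float64(28.8), np.float64(36.4)), (20, np.float64(28.9), np.float64(36.2)), (22, np.float64(28.6), np.float64(36.9)), (24, np.float64(29.0), np.float64(37.1))] slopes -0.0014285714285718618 0.09142857142857089
```

Front flat at 28.9, y about -0.3. Now I let the clip down and move clear.

```bash
python3 -m inch '[-0.1,0,-0.2,0, -0.2,0,0,0, -0.3,0,0,0, -0.4,0,0,0, -0.8,0,0,0, -1.5,0,0,0, -3,0,0,0, -3,0,0,0, -2,0,0,0, 0,2,-2,0]'
python3 -m inch '[0,4,-3,0, 0,4,-3,0, 0,4,-3,0, 0,4,-3,0, 0,4,-2,0, 0,4,-1,0, 0,4,0,0, 0,2,0,0, 0,0,0,0, 0,0,0,0]'
python3 - <<'E'
from gap import *
where();c=shot('scene');t=shot('top');pickle.dump((c,t),open('s16.pkl','wb'))
gap(c,BS,5,13);gap(c,BS,13,22);front(c,BS,np.arange(14,26,2.));gap(t,BT,0,10);gap(t,BT,10,22);front(t,BT,np.arange(6,26,2.))
rs=(red(c,(215,235,300,285))>0).astype(np.float32)
for th in(.15,.2,.25,.3): print(th,round(float(np.abs(mask(c,BS,paddle(th))-rs).sum()/rs.sum()),3))
a=cv2.resize(c['image'][215:295,225:325],(500,400),interpolation=cv2.INTER_CUBIC);b=cv2.resize(t['image'][160:220,287:347],(400,400),interpolation=cv2.INTER_CUBIC)[:,:300]
cv2.imwrite('pics/s16.png',np.hstack([a,b]))
E
```

```text
clock: 37.5
ee_pos: [0.5554, -0.0937, 0.1654]
tool_rot: [[0.006, -0.221, 0.975], [-0.002, 0.975, 0.221], [-1.0, -0.003, 0.005]]
force: [-0.4, 0.1, 0.1]
width: 0.554
clock: 38.75
ee_pos: [0.3408, 0.1665, 0.1623]
tool_rot: [[0.001, -0.222, 0.975], [-0.0, 0.975, 0.222], [-1.0, -0.0, 0.001]]
force: [-0.7, -0.9, -0.9]
width: 0.55
t 38.75 base mm [-197.4  293.6  162.3] yaw z-axis rel 0.001 tilt [ 0.001 -0.   ] F [-0.69 -0.87 -0.94] w 0.5496941425811966
5 13 edge 31.1 outer fence 39.5 -> slide centre y (from outer face=38): -0.4
13 22 edge 31.4 outer fence 39.7 -> slide centre y (from outer face=38): -0.2
y, brass front, stop far edge [(14, np.float64(28.8), np.float64(36.2)), (16, np.float64(28.9), np.float64(36.3)), (18, np.float64(28.8), np.float64(36.4)), (20, np.float64(28.9), np.float64(36.3)), (22, np.float64(28.7), np.float64(36.9)), (24, np.float64(28.9), np.float64(37.1))] slopes -6.570068704789487e-17 0.0885714285714279
0 10 edge 31.4 outer fence 40.0 -> slide centre y (from outer face=38): -0.6
10 22 edge 31.7 outer fence 40.1 -> slide centre y (from outer face=38): -0.4
y, brass front, stop far edge [(6, np.float64(30.6), np.float64(35.1)), (8, np.float64(30.3), np.float64(35.2)), (10, np.float64(28.8), np.float64(35.2)), (12, np.float64(28.2), np.float64(35.1)), (14, np.float64(27.5), np.float64(35.0)), (16, np.float64(27.3), np.float64(35.2)), (18, np.float64(27.1), np.float64(34.9)), (20, np.float64(26.9), np.float64(34.7)), (22, np.float64(27.0), np.float64(35.2)), (24, np.float64(27.2), np.float64(35.2))] slopes -0.2021212121212125 -0.006060606060605551
0.15 0.186
0.2 0.127
0.25 0.164
0.3 0.218
```

```bash
python3 -c "from h import *;print(ctrl.close_job())"
```

```text
the job is handed in; nothing more can be done
None
```

The slide is home and square against the far stop with the clip down on it. The arm is clear and the job was handed in at about 39 s. However, the clip was let down once while the slide was probably about 1 mm short of the home band.

**What I did:**
- I pushed the slide closer with the fingers shut, then held the paddle down with one fingertip and pushed the slide in under the foot with the other.
- After I let the clip down the first time, measurement showed the slide had drifted to y of about -7, just outside the -6 to 2 band.
- I pressed the paddle again and worked the slide back to +y. It went all the way to the fence, so I brought it back 2–3 mm, squared it with another push, and let the clip down a second time.

**Last checks, from both cameras:**

| Check | Result |
|---|---|
| Slide y in the base | about -0.2 to -0.6, inside the band |
| Front edge against the stop (scene camera) | parallel, and no different from when it was pressed home |
| Front edge (top camera) | same as when flush, but usable only near the +y end because the glass confuses it further along |
| Clip angle | about 0.20 to 0.22, as expected on the slide |
| Force on the tool | about zero, gripper well clear |

**Failed or uncertain:**
- **Order of work:** that first let-down may count against the "not before it is home" rule.
- **Final picture:** I could not view it because the 12-picture limit was reached, so the final state rests on measurements from the images.
- **Other objects:** I did not measure the prism cube, eyepiece or cart items at the end; the last pictures I viewed showed nothing disturbed.

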